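# Pack the rekeyed padlocks in order

## Task

The three rekeyed padlocks in the grey bench rack are locked in by a keeper bar through their shackles: lift the bar's end over the yellow lip, draw it out endwise past that lip, and lay it flat along the green rubber mat. Then stand the padlocks upright in the pockets of the black delivery tray in the same order as they stand now, counting from the white label plate on each. Leave the keys lying where they are.

Things in the scene. Friction and masses are not known exactly. Their poses are not given: they have to be found in the camera images.
- padlock_red: Loose padlock, red body 44 wide (x), 20 thick (y), 45 mm high; fixed steel shackle on top in the xz plane: 6.4 bar, opening 24 wide x 38 high, top 89 above the underside. 0.14 kg. Origin: centre of underside, z up; front and back alike. At the start it stands in a rack pocket, its x along the rack's x within 3 degrees.
- padlock_yellow: Loose padlock, yellow body 44 wide (x), 20 thick (y), 45 mm high; fixed steel shackle on top in the xz plane: 6.4 bar, opening 24 wide x 38 high, top 89 above the underside. 0.14 kg. Origin: centre of underside, z up; front and back alike. At the start it stands in a rack pocket, its x along the rack's x within 3 degrees.
- padlock_blue: Loose padlock, blue body 44 wide (x), 20 thick (y), 45 mm high; fixed steel shackle on top in the xz plane: 6.4 bar, opening 24 wide x 38 high, top 89 above the underside. 0.14 kg. Origin: centre of underside, z up; front and back alike. At the start it stands in a rack pocket, its x along the rack's x within 3 degrees.
- bar: Loose aluminium keeper bar, 12 wide (x), 250 long (y), 6 mm thick, 0.05 kg. Origin: centre of underside. Starts level in the rack's end notches along the rack's y (same sense), through all shackles, underside 4 above the padlock bodies. Grip it from above across its width near its own y = -85: there 62 is clear between last padlock and bracket, and 49 below.
- rack: Fixed grey rack, row along y. Origin: underside. Pockets at x=0, y=62, 6, -50 mm, clear 54 (x) x 30 (y), walls 20 high, base 6. White plate at y=135: first pocket 62. Bar notches z=55 to 61 in brackets at y=113, -129, 34 wide. +y end shut by a stop, -y end (bench middle) by yellow lip, top z=61. Raised 16-20, the bar and fingertips up to 8 below it clear the lip; out after 200 to -y. Keys x<-35.
- tray: Fixed black delivery tray, turned any way. Origin: centre of underside below middle pocket; y along the row, z up. Floor 6 mm thick. Empty pockets at y = +56, 0, -56 (x = 0), each clear 54 (x) x 30 (y), walls 4 thick and 20 high above the floor; a padlock stands with its width along x, either way round. White label plate at the +y end (y = 100): first pocket +56, last -56.
- mat: Fixed green rubber mat strip between rack and tray, 300 long (x), 70 wide (y), 3 thick (all sizes in mm). Origin: centre of underside, on the bench; x lengthwise.
- key_red: Loose key of the red padlock, 55 mm long, red plastic head 24 wide and 5 thick, lying on the rack's ledge in front (-x) of the pocket where that padlock starts. Origin: centre of underside. Leave it alone.
- key_yellow: Loose key of the yellow padlock, 55 mm long, yellow plastic head 24 wide and 5 thick, lying on the rack's ledge in front (-x) of the pocket where that padlock starts. Origin: centre of underside. Leave it alone.
- key_blue: Loose key of the blue padlock, 55 mm long, blue plastic head 24 wide and 5 thick, lying on the rack's ledge in front (-x) of the pocket where that padlock starts. Origin: centre of underside. Leave it alone.

How it is judged:
By the outcome, as a careful person would: the job done as asked, in the order asked, and still so for the second after the job is handed in, with the robot touching nothing.
It also fails if it takes over 115 s, if anything falls off the work surface, if the arm or the gripper's body presses on something with over 40 N, if the wrist force passes 120 N, or if a joint passes its speed limit or range.

## Robot

A 6-joint arm with a two-finger parallel gripper is mounted at the origin on the work surface. World frame = base frame: x ahead of the robot, y to its left, z up, the work surface at z = 0. Lengths are in m, angles in degrees, forces in N, time in s.
With the tool pointing down it reaches from about 0.225 to 0.875 m from the base axis. Payload 3.4 kg.
Tool frame: the origin (TCP) lies on the centre line of the jaws, within the pads' length; the fingertips stand 8 mm ahead of it and the grasp point (between the pads) lies 11 mm behind it (manip.tip_extent is the z of the fingertips in the tool frame, in m); z points along the fingers, y is the line along which they close (so a half turn about z gives the same grasp; the last joint's range is limited). The gripper opens to 85 mm and grips with 20 to 120 N. Pads are 22 mm wide; open, the fingers measure 114 mm over their backs; the gripper's body (76 mm by 85 mm) begins 54 mm behind the grasp point. The pads swing forward as they close: fully open they stand 13 mm farther back than shut.
Start: joints at [-78.553, 15.808, 86.224, -0, 77.962, -6.933], TCP at [0.181, -0.546, 0.239] pointing down, gripper open.
Joint ranges: [-165.64, 165.64], [-43.16, 119.46], [12.63, 154.43], [-67.54, 247.53], [6.08, 155.33], [-154.97, 154.97]. Speed limits (degrees/s): [147.25, 147.25, 180, 180, 180, 180].

## Interface

Orientations are given as a 3x3 rotation matrix whose columns are the frame's x, y, z axes.
In Python, from plant import manip gives the robot as it stands.
- The arm moves only by the tool step_arm, never from a script. Its argument "increments" is one flat list of numbers, 5 for each row, row after row: the shift along the world's x, y, z in units of 40 mm (1.0 is 40 mm), then the turn about the world's z in units of 6 degrees (1.0 is 6 degrees), then the finger opening in mm, from 0 to 85.4. In form: [x, y, z, turn, grip, x, y, z, turn, grip, ...]. A call has 1 to 10 rows; each row shifts and turns the commanded pose from where the row before left it; what a row does not reach is not made up. A row lasts 1/8 s, in which the tool goes at most 62.5 mm and 10.7 degrees, less where a joint would pass 70% of its speed; a pose out of reach is approached as far as the arm can. A call is refused whole if a number of a shift passes 1 or a number of a turn 1, either way. A call with a gripper value outside its range is refused whole. The fingers move at their own pace and stop on an object; "grip_force" is the grip in N (left out, the last holds). Time passes only in rows, so rows that do not move let the fingers close. It gives the time, the measured TCP pose, the force, the opening and the grip force at its end, in the units of the state.
- manip.sense(): the state, without advancing time (a new reading comes with each control period).
- manip.grab_frame(name): name is "scene" or "top" or "wrist"; returns a dict with "pixels" (384x512x3 uint8, blue, green, red), "fovy" (degrees; the focal length in pixels is half the picture's height over the tangent of half this angle, whatever the lens; pixels are square), "cx", "cy" (the principal point, pixels), "pose" (4x4, takes a point from camera to world coordinates). Camera axes: x right, y up, looking along -z (the intrinsics and any distortion apply to the point x, -y, -z); pixel columns grow to the right and rows downward; lengths in m; the calibration is good to about 2 mm. A picture is of the moment at which its call begins. There is no depth.
- manip.sign_off(): hands the job in; it is judged then, once.
The state is a dict: "clock": time; "qpos": joint angles; "qvel": joint speeds; "tau": joint torques, N m; "tool_pos": TCP position; "ee_rot": TCP orientation; "force": force on the tool from outside, world axes, zero at the start; "moment": the same for the moment, N m; "gripper_width": opening from 0.0 (shut) to 1.0 (fully open); "grip_force": force on a finger pad.
Only numpy, scipy, OpenCV 4.12 (cv2) and the standard library are available. Lean on these libraries where they do the work, as an engineer would, in place of code of your own. Each camera call takes 0.05 s, during which the arm holds its last target. There are 200 camera calls.

## Working session

There is one attempt and no reset: what is moved stays moved. The work goes in short steps, Python scripts to look and compute and a tool call to move; the robot and the scene stay as the last step left them, time stands still between calls to the robot, and variables do not carry over. Pictures are saved under pics/ and viewed, at most 15 in all, crops included, and the job is handed in when it is done.

Besides the shell and the picture viewer there is one more tool, called after ">>>" by a JSON object that holds its "op" and its "data". step_arm: Moves the arm, as the interface text tells. Its arguments: {"type":"object","properties":{"increments":{"type":"array"},"grip_force":{"type":"number"}},"required":["increments"]}

```bash
mkdir -p pics; ls; python3 - <<'E'
from plant import manip
import cv2
for n in ("scene","top"):
    f=manip.grab_frame(n); cv2.imwrite(f"pics/{n}0.png",f["pixels"]); print(n,f["fovy"],f["cx"],f["cy"],f["pose"].round(4).tolist(),[k for k in f])
s=manip.sense(); print(s["tool_pos"],s["ee_rot"],s["gripper_width"],manip.tip_extent)
E
```

```text
pics
scene 55.23949215351753 260.1131593995363 191.66472283774144 [[-0.704, -0.5623, 0.4339, 0.8387], [0.7102, -0.5559, 0.4318, 0.3627], [-0.0016, 0.6122, 0.7907, 0.6609], [0.0, 0.0, 0.0, 1.0]] ['pixels', 'fovy', 'cx', 'cy', 'pose']
top 49.11188596007534 256.40280016425487 189.59676978528105 [[-0.013, 0.9815, -0.1911, 0.3414], [-0.9996, -0.0082, 0.026, 0.0355], [0.0239, 0.1914, 0.9812, 0.9679], [0.0, 0.0, 0.0, 1.0]] ['pixels', 'fovy', 'cx', 'cy', 'pose']
[ 0.18119199 -0.54521575  0.23853221] [[ 9.48994181e-01  3.15293405e-01 -3.36289660e-04]
 [ 3.15293528e-01 -9.48992836e-01  1.60876341e-03]
 [ 1.88096016e-04 -1.63273707e-03 -9.99998649e-01]] 0.9959137541270474 0.008
```

View pics/scene0.png

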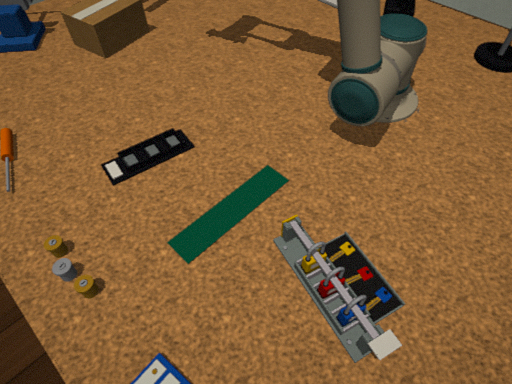

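View pics/top0.png

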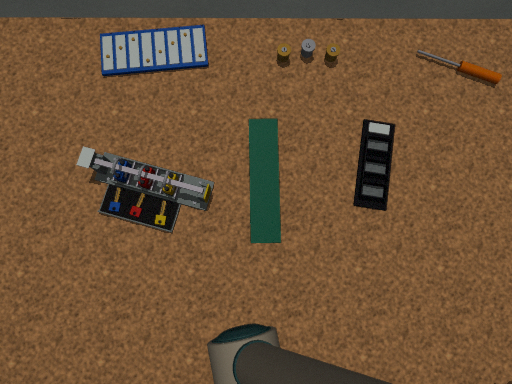

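The scene shows the rack with its white plate at (385,345) and yellow lip at (290,219). The order from the plate is blue, red, yellow. In the top view the mat runs along world x at (265,180), and the tray is at (375,165) with its plate at the top, (379,129).

```bash
cat > h.py <<'E'
from plant import manip
import numpy as np, cv2
def grab(n,name=None):
    f=manip.grab_frame(n)
    if name: cv2.imwrite(f"pics/{name}.png",f["pixels"])
    return f
def ray(f,uv):
    uv=np.atleast_2d(np.asarray(uv,float)); F=f["pixels"].shape[0]/2/np.tan(np.radians(f["fovy"]/2))
    d=np.c_[(uv[:,0]-f["cx"])/F,-(uv[:,1]-f["cy"])/F,-np.ones(len(uv))]
    return f["pose"][:3,3], d@f["pose"][:3,:3].T
def onz(f,uv,z):
    o,d=ray(f,uv); return o+d*((z-o[2])/d[:,2])[:,None]
def proj(f,P):
    P=np.atleast_2d(P); F=f["pixels"].shape[0]/2/np.tan(np.radians(f["fovy"]/2))
    c=(P-f["pose"][:3,3])@f["pose"][:3,:3]; return np.c_[f["cx"]-F*c[:,0]/c[:,2],f["cy"]+F*c[:,1]/c[:,2]]
def blobs(f,lo,hi,roi=None,amin=20):
    m=cv2.inRange(cv2.cvtColor(f["pixels"],cv2.COLOR_BGR2HSV),lo,hi)
    if roi: k=np.zeros_like(m); x0,y0,x1,y1=roi; k[y0:y1,x0:x1]=m[y0:y1,x0:x1]; m=k
    cs=cv2.findContours(m,cv2.RETR_EXTERNAL,cv2.CHAIN_APPROX_NONE)[0]
    return sorted([c for c in cs if cv2.contourArea(c)>=amin],key=cv2.contourArea,reverse=True)
def rect_on(f,c,z):
    P=onz(f,c[:,0,:],z)[:,:2]; (cx,cy),(w,h),a=cv2.minAreaRect((P*1000).astype(np.float32))
    if h>w: w,h,a=h,w,a+90
    return [round(float(v),1) for v in (cx,cy,w,h,(a+90)%180-90)]   # mm, long-axis angle
E
python3 - <<'E'
from h import *
for n in("scene","top"):
    f=grab(n)
    print(n,"mat",[rect_on(f,c,.003) for c in blobs(f,(60,100,40),(95,255,160),amin=300)[:2]])
    t=blobs(f,(0,0,0),(180,255,45),(350,110,400,215) if n=="top" else (90,120,200,190),100)
    print("tray dark",[rect_on(f,c,.026) for c in t[:2]])
    w=blobs(f,(0,0,170),(180,60,255),(350,110,400,215) if n=="top" else (90,120,200,190),20)
    print("plate",[(rect_on(f,c,.026),c[:,0].mean(0)) for c in w[:2]])
    w=blobs(f,(0,0,170),(180,60,255),(60,140,220,220) if n=="top" else (270,210,410,370),20)
    print("rack white",[(rect_on(f,c,.06),c[:,0].mean(0)) for c in w[:4]])
    y=blobs(f,(20,120,100),(35,255,255),(190,170,220,210) if n=="top" else (275,210,305,225),5)
    print("lip",[(rect_on(f,c,.061),c[:,0].mean(0)) for c in y[:2]])
f=grab("top")
a=cv2.resize(f["pixels"][135:240,65:225],None,fx=4,fy=4,interpolation=cv2.INTER_CUBIC)
b=cv2.resize(f["pixels"][110:220,345:405],(240,440),interpolation=cv2.INTER_CUBIC)
o=np.zeros((440,640+240,3),np.uint8);o[:420,:640]=a;o[:,640:]=b
cv2.imwrite("pics/crop1.png",cv2.resize(o,(800,400)))
E
```

```text
scene mat [[556.0, -7.2, 296.7, 68.1, 0.4], [49.2, -46.8, 164.6, 127.8, 33.7]]
tray dark [[597.7, -256.1, 205.3, 89.4, -9.9]]
plate [([681.0, -270.4, 47.0, 20.6, 80.0], array([113.33333333, 169.25641026]))]
rack white [([585.9, 385.5, 43.8, 27.6, -16.3], array([384.46575342, 344.12328767]))]
lip [([517.4, 122.9, 36.7, 5.9, -15.1], array([288.85714286, 218.91428571]))]
top mat [[555.1, -8.1, 296.9, 68.6, 0.2]]
tray dark [[584.0, -264.2, 211.1, 75.8, -9.9]]
plate []
rack white []
lip [([516.0, 122.4, 32.3, 3.8, -15.9], array([205.86206897, 190.75862069]))]
```

View pics/crop1.png

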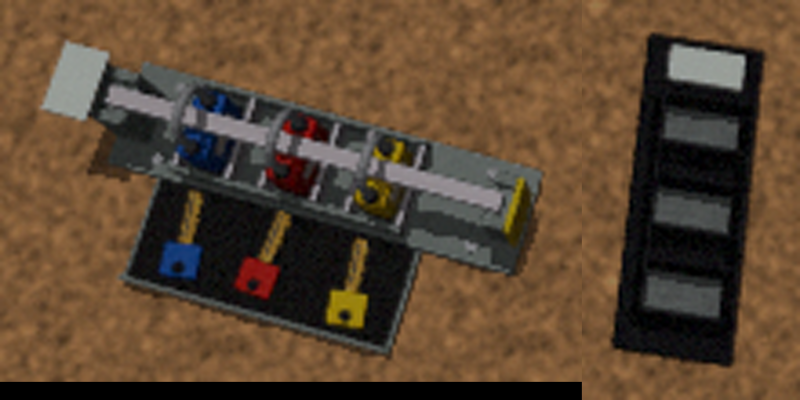

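The crop shows blue, red and yellow in order from the rack plate, with the keys on the -x side. The lip is near (515,210), and the tray plate is at the tray's +x end. I'll move over the rack for a close look.

>>> {"op": "step_arm", "data": {"increments": [0.45,0.93,0.08,0.47,85,0.45,0.93,0.08,0.47,85,0.45,0.93,0.08,0.47,85,0.45,0.93,0.08,0.47,85,0.45,0.93,0.08,0.47,85,0.45,0.93,0.08,0.47,85,0.45,0.93,0.08,0.47,85,0.45,0.93,0.08,0.47,85,0.45,0.93,0.08,0.47,85,0.45,0.93,0.08,0.47,85]}}

```text
clock: 1.5
tool_pos: [0.3617, -0.1724, 0.2715]
ee_rot: [[0.686, 0.727, 0.0], [0.727, -0.686, -0.0], [0.0, 0.001, -1.0]]
force: [1.2, -0.3, -0.2]
gripper_width: 0.997
grip_force: 0.0
```

>>> {"op": "step_arm", "data": {"increments": [0.45,0.93,0.08,0.47,85,0.45,0.93,0.08,0.47,85,0.45,0.93,0.08,0.47,85,0.45,0.93,0.08,0.47,85,0.45,0.93,0.08,0.47,85,0.45,0.93,0.08,0.47,85,0.45,0.93,0.08,0.47,85,0.45,0.93,0.08,0.47,85,0.45,0.93,0.08,0.47,40,0,0,0,0,40]}}

```text
clock: 2.75
tool_pos: [0.5243, 0.1634, 0.2997]
ee_rot: [[0.307, 0.952, 0.0], [0.952, -0.307, 0.001], [0.001, -0.0, -1.0]]
force: [-0.6, 0.8, 0.1]
gripper_width: 0.596
grip_force: 0.0
```

```bash
python3 - <<'E'
from h import *
f=grab("wrist","w1"); print(f["fovy"],f["cx"],f["cy"],f["pose"].round(4).tolist()); s=manip.sense(); print(s["clock"],s["tool_pos"],s["qpos"],s["ee_rot"].round(3).tolist(),s["force"])
E
```

```text
67.1124035859132 253.1482011966064 192.5021241508285 [[0.952, 0.2928, 0.0894, 0.5473], [-0.3061, 0.9102, 0.2789, 0.2355], [0.0003, -0.2929, 0.9562, 0.4346], [0.0, 0.0, 0.0, 1.0]]
2.8 [0.52339106 0.16191142 0.29964313] [ 9.92831563e+00  1.18738032e+01  8.31278599e+01 -2.48881187e-02
  8.50508313e+01  2.78670200e+01] [[0.308, 0.951, -0.001], [0.951, -0.308, -0.001], [-0.001, -0.001, -1.0]] [ 0.22955849 -0.56680929  0.04162157]
```

View pics/w1.png

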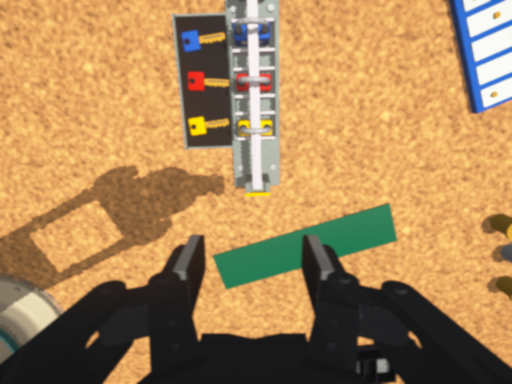

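The wrist view shows the bar at column ~254 running down to the yellow lip at (257,194). The padlocks are at rows 34 (blue), 81 (red) and 128 (yellow). I'll measure these now.

```bash
python3 - <<'E'
from h import *
f=grab("wrist"); t=grab("top"); sc=grab("scene")
b=blobs(f,(0,0,190),(180,45,255),(235,0,280,195),60)
for c in b[:4]: print("bar px",cv2.boundingRect(c),rect_on(f,c,.061))
y=blobs(f,(20,150,100),(35,255,255),(235,185,280,200),5)
for c in y: print("lip",cv2.boundingRect(c),rect_on(f,c,.061))
for n,lo,hi in (("blue",(105,120,40),(125,255,255)),("red",(0,150,60),(6,255,255)),("yel",(22,150,60),(33,255,255))):
    for c in blobs(f,lo,hi,(232,10,282,150),15): print(n,cv2.boundingRect(c),rect_on(f,c,.051))
# top-view: bar via bright pixels
for c in blobs(t,(0,0,130),(180,70,255),(80,140,220,215),15)[:5]: print("top",cv2.boundingRect(c),rect_on(t,c,.061))
for c in blobs(sc,(0,0,150),(180,70,255),(270,205,410,370),15)[:6]: print("scene",cv2.boundingRect(c),rect_on(sc,c,.061))
E
```

```text
bar px (248, 85, 32, 103) [546.5, 189.9, 129.1, 37.9, 76.7]
bar px (246, 31, 29, 48) [571.7, 282.6, 50.9, 32.7, 68.7]
bar px (245, 0, 34, 19) [586.9, 328.1, 37.5, 17.8, -17.9]
bar px (269, 162, 11, 21) [548.8, 142.3, 28.3, 11.5, -87.9]
lip (245, 190, 27, 6) [517.4, 122.6, 35.3, 6.3, -13.6]
blue (235, 23, 12, 16) [557.6, 317.1, 15.9, 13.1, 71.7]
blue (259, 22, 11, 16) [584.4, 309.5, 15.9, 11.8, 73.0]
red (237, 81, 12, 8) [540.9, 259.6, 13.7, 8.2, -17.9]
red (261, 82, 11, 8) [568.3, 249.5, 12.5, 8.2, -17.9]
red (261, 72, 11, 5) [573.0, 263.2, 13.2, 4.0, -35.1]
red (237, 72, 11, 5) [544.2, 272.8, 13.1, 4.1, -2.4]
yel (239, 118, 11, 8) [528.5, 216.6, 12.9, 8.7, -18.7]
yel (262, 118, 11, 8) [556.7, 207.5, 12.9, 8.8, -17.4]
top (158, 140, 13, 53) [574.3, 215.6, 120.5, 15.0, 8.6]
top (80, 146, 15, 22) [595.5, 389.1, 44.1, 27.7, -14.8]
top (182, 183, 21, 10) [524.9, 153.2, 46.7, 10.4, 73.4]
top (94, 159, 19, 9) [581.5, 348.9, 40.3, 10.0, 74.0]
top (122, 166, 17, 9) [564.9, 290.5, 37.4, 10.6, 74.0]
scene (352, 305, 50, 55) [578.0, 357.8, 85.9, 45.5, 73.1]
scene (331, 277, 21, 26) [559.0, 283.7, 49.0, 16.8, 73.9]
scene (290, 221, 23, 27) [526.2, 160.8, 63.9, 11.2, 73.6]
scene (314, 252, 18, 22) [543.0, 227.5, 43.9, 15.9, 73.6]
scene (344, 321, 14, 10) [600.5, 330.1, 27.1, 2.7, -15.9]
```

Rack yaw is about -16°, and the bar grip point is about (0.529, 0.166). I'll descend in two stages.

>>> {"op": "step_arm", "data": {"increments": [0.145,0.12,-0.5,0.33,40,0,0,-0.8,0,40,0,0,-0.8,0,40,0,0,-0.8,0,40,0,0,-0.8,0,40,0,0,-0.8,0,40,0,0,0,0,40,0,0,0,0,40], "grip_force": 60}}

```text
clock: 3.95
tool_pos: [0.5299, 0.1654, 0.1214]
ee_rot: [[0.278, 0.961, 0.002], [0.961, -0.278, 0.0], [0.001, 0.002, -1.0]]
force: [0.4, 0.6, 1.0]
gripper_width: 0.467
grip_force: 0.0
```

```bash
python3 - <<'E'
from h import *
f=grab("wrist","w2")
s=manip.sense(); print(s["tool_pos"],s["ee_rot"].round(3).tolist(),s["force"])
print(proj(f,[[.5288,.1662,.061],[.5248,.1532,.061],[s["tool_pos"][0],s["tool_pos"][1],s["tool_pos"][2]-.008]]))
E
```

```text
[0.53024957 0.165682   0.12179316] [[0.277, 0.961, 0.003], [0.961, -0.277, 0.0], [0.001, 0.003, -1.0]] [-0.19014286 -0.00804326  0.56017797]
[[251.34688502 213.05591243]
 [251.05218332 230.3641201 ]
 [253.80164107 248.04503181]]
```

View pics/w2.png

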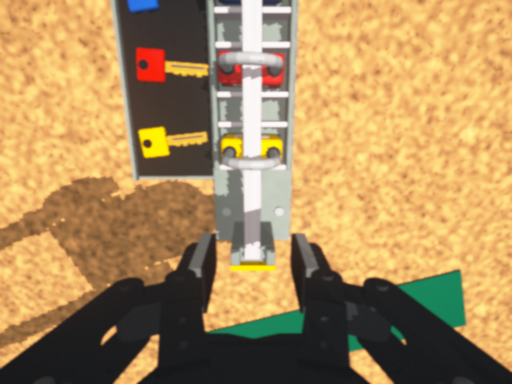

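The bar is centred at column ~252 between the fingers, in line with the projected grip point, so I'll descend and close.

>>> {"op": "step_arm", "data": {"increments": [0,0,-0.5,0,40,0,0,-0.5,0,40,0,0,-0.5,0,40,0,0,0,0,40,0,0,0,0,40]}}

```text
clock: 4.62
tool_pos: [0.5303, 0.1661, 0.0616]
ee_rot: [[0.277, 0.961, 0.003], [0.961, -0.277, 0.0], [0.001, 0.003, -1.0]]
force: [-0.1, -0.6, -0.3]
gripper_width: 0.471
grip_force: 0.0
```

>>> {"op": "step_arm", "data": {"increments": [0,0,-0.08,0,40,0,0,0,0,5,0,0,0,0,5,0,0,0,0,5,0,0,0,0,5,0,0,0,0,5,0,0,0,0,5]}}

```text
clock: 5.5
tool_pos: [0.5293, 0.1659, 0.0574]
ee_rot: [[0.277, 0.961, 0.001], [0.961, -0.277, 0.0], [0.0, 0.001, -1.0]]
force: [-1.2, -0.1, 5.5]
gripper_width: 0.113
grip_force: 58.9
```

>>> {"op": "step_arm", "data": {"increments": [0,0,0.15,0,5,0,0,0.15,0,5,0,0,0.15,0,5,0,0,0,0,5,0,0,0,0,5]}}

```text
clock: 6.12
tool_pos: [0.529, 0.1659, 0.0749]
ee_rot: [[0.277, 0.961, -0.0], [0.961, -0.277, -0.0], [-0.0, -0.0, -1.0]]
force: [0.2, -0.6, -0.8]
gripper_width: 0.117
grip_force: 58.6
```

```bash
python3 - <<'E'
from h import *
f=grab("wrist","w3");g=grab("scene")
c=cv2.resize(g["pixels"][200:370,250:420],(384,384),interpolation=cv2.INTER_CUBIC)
cv2.imwrite("pics/w3.png",cv2.resize(np.hstack([f["pixels"],c]),(800,343)))
s=manip.sense(); print(s["tool_pos"],s["force"],s["moment"],s["gripper_width"])
E
```

```text
[0.52889438 0.16586335 0.07471661] [-0.19253723  0.16570416 -0.28433716] [-0.07692318  0.01426458 -0.05876895] 0.11872651137388891
```

View pics/w3.png

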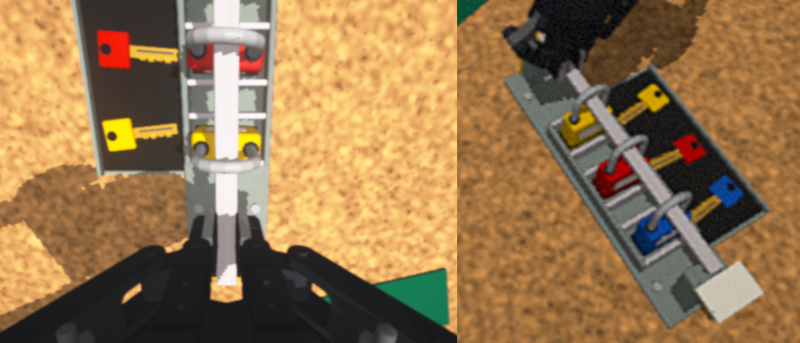

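The bar is held level in the fingers, clear of the lip and inside the shackles. Now I'll draw it out along the rack's -y.

>>> {"op": "step_arm", "data": {"increments": [-0.083,-0.288,0,0,5,-0.083,-0.288,0,0,5,-0.083,-0.288,0,0,5,-0.083,-0.288,0,0,5,-0.083,-0.288,0,0,5,-0.083,-0.288,0,0,5,-0.083,-0.288,0,0,5,-0.083,-0.288,0,0,5,-0.083,-0.288,0,0,5,-0.083,-0.288,0,0,5]}}

```text
clock: 7.48
tool_pos: [0.4957, 0.0499, 0.0749]
ee_rot: [[0.277, 0.961, 0.0], [0.961, -0.277, -0.0], [-0.0, 0.0, -1.0]]
force: [0.3, 0.2, -1.7]
gripper_width: 0.114
grip_force: 58.6
```

>>> {"op": "step_arm", "data": {"increments": [-0.083,-0.288,0,0,5,-0.083,-0.288,0,0,5,-0.083,-0.288,0,0,5,-0.083,-0.288,0,0,5,-0.083,-0.288,0,0,5,-0.083,-0.288,0,0,5,-0.083,-0.288,0,0,5,-0.083,-0.288,0,0,5,-0.083,-0.288,0,0,5,-0.083,-0.288,0,0,5]}}

```text
clock: 8.72
tool_pos: [0.4625, -0.0653, 0.0749]
ee_rot: [[0.277, 0.961, 0.0], [0.961, -0.277, -0.0], [0.0, 0.0, -1.0]]
force: [0.2, 0.6, -0.8]
gripper_width: 0.114
grip_force: 58.6
```

```bash
python3 - <<'E'
from h import *
f=grab("wrist","w4");g=grab("scene")
c=cv2.resize(g["pixels"][150:370,200:420],(384,384),interpolation=cv2.INTER_CUBIC)
cv2.imwrite("pics/w4.png",cv2.resize(np.hstack([f["pixels"],c]),(800,343)))
s=manip.sense(); print(s["tool_pos"],s["force"],s["qpos"],s["gripper_width"])
E
```

```text
[ 0.46244992 -0.06559026  0.0749267 ] [ 0.02325507  0.11354869 -0.60268238] [-1.66053002e+01  1.58339548e+01  1.13014494e+02 -2.00877080e-02
  5.11475477e+01 -4.53176381e-01] 0.11442473829978626
```

View pics/w4.png

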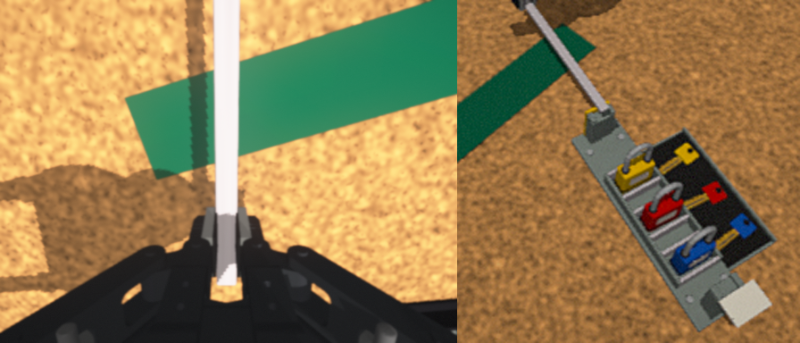

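The bar is drawn nearly to the lip. I'll take it a little farther, then raise it and turn it over the mat.

>>> {"op": "step_arm", "data": {"increments": [-0.083,-0.288,0,0,5,-0.083,-0.288,0,0,5,-0.083,-0.288,0,0,5,-0.083,-0.288,0,0,5,0,0,0,0,5,0,0,0.5,0,5,0,0,0.5,0,5,0,0,0.5,0,5,0.036,0.185,0,-0.944,5,0.036,0.185,0,-0.944,5]}}

```text
clock: 10.07
tool_pos: [0.4524, -0.0954, 0.1353]
ee_rot: [[0.463, 0.886, 0.001], [0.886, -0.463, 0.0], [0.0, 0.001, -1.0]]
force: [0.5, -0.7, -0.5]
gripper_width: 0.115
grip_force: 58.6
```

>>> {"op": "step_arm", "data": {"increments": [0.036,0.185,0,-0.944,5,0.036,0.185,0,-0.944,5,0.036,0.185,0,-0.944,5,0.036,0.185,0,-0.944,5,0.036,0.185,0,-0.944,5,0.036,0.185,0,-0.944,5,0.036,0.185,0,-0.944,5,0.036,0.185,0,-0.944,5,0.036,0.185,0,-0.944,5,0.036,0.185,0,-0.944,5]}}

```text
clock: 11.32
tool_pos: [0.4666, -0.0212, 0.1348]
ee_rot: [[0.995, 0.101, -0.0], [0.101, -0.995, 0.0], [-0.0, -0.0, -1.0]]
force: [0.0, -0.2, -0.2]
gripper_width: 0.12
grip_force: 58.6
```

>>> {"op": "step_arm", "data": {"increments": [0.036,0.185,0,-0.944,5,0,0,0,0,5,0,0,-0.5,0,5,0,0,-0.5,0,5,0,0,-0.5,0,5,0,0,-0.4,0,5,0,0,0,0,5,0,0,0,0,5]}}

```text
clock: 12.32
tool_pos: [0.4686, -0.0145, 0.0594]
ee_rot: [[1.0, 0.006, 0.001], [0.006, -1.0, -0.0], [0.001, 0.0, -1.0]]
force: [-0.8, -0.9, -0.3]
gripper_width: 0.119
grip_force: 58.6
```

```bash
python3 - <<'E'
from h import *
f=grab("top","t5");s=manip.sense(); print(s["clock"],s["tool_pos"],s["ee_rot"].round(3).tolist(),s["force"],s["qpos"])
for c in blobs(f,(0,0,150),(180,70,255),(230,100,300,260),15): print(rect_on(f,c,.075))
print([rect_on(f,c,.003) for c in blobs(f,(60,100,40),(95,255,160),amin=100)])
E
```

```text
12.375 [ 0.46877568 -0.01455959  0.05959883] [[1.0, 0.006, 0.001], [0.006, -1.0, -0.0], [0.001, 0.0, -1.0]] [ 0.03475842  0.09746545 -0.16279748] [-1.02847277e+01  1.71580134e+01  1.13950379e+02 -6.50717845e-03
  4.88106361e+01  7.93845583e+01]
[645.9, -13.4, 51.3, 8.9, -1.0]
[[670.8, -7.8, 67.5, 65.5, 89.4], [576.2, 43.2, 109.1, 37.4, -0.6]]
```

View pics/t5.png

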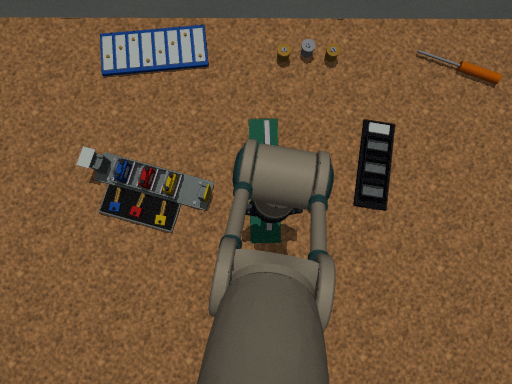

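The bar is over the mat and parallel to it, about 6 mm off in y and 8 mm short in x. I'll correct that, lower and release.

>>> {"op": "step_arm", "data": {"increments": [0.1,0.07,-0.1,0,5,0.1,0.08,-0.3,0,5,0,0,-0.3,0,5,0,0,-0.25,0,5,0,0,-0.15,0,5,0,0,-0.05,0,5,0,0,0,0,5,0,0,0,0,5]}}

```text
clock: 13.38
tool_pos: [0.4765, -0.0084, 0.0132]
ee_rot: [[1.0, 0.005, 0.001], [0.005, -1.0, -0.0], [0.001, 0.0, -1.0]]
force: [-0.1, -0.0, -0.4]
gripper_width: 0.116
grip_force: 58.6
```

>>> {"op": "step_arm", "data": {"increments": [0,0,-0.04,0,5,0,0,0,0,12,0,0,0,0,16,0,0,0,0,20,0,0,0,0,30,0,0,0,0,40,0,0,0,0,40,0,0,0.3,0,40,0,0,1,0,40,0,0,1,0,40]}}

```text
clock: 14.62
tool_pos: [0.476, -0.0084, 0.1049]
ee_rot: [[1.0, 0.005, -0.0], [0.005, -1.0, -0.0], [-0.0, 0.0, -1.0]]
force: [0.1, -0.5, 1.0]
gripper_width: 0.47
grip_force: 0.0
```

>>> {"op": "step_arm", "data": {"increments": [0.2,0.674,0.6,-0.272,40,0.2,0.674,0.6,-0.272,40,0.2,0.674,0.5,-0.272,40,0.2,0.674,0.5,-0.272,40,0.2,0.674,0.4,-0.272,40,0.2,0.674,0.4,-0.272,40,0.2,0.674,0.3,-0.272,40,0.2,0.674,0.3,-0.272,40,0.2,0.674,0,-0.272,40,0.2,0.674,0,-0.272,40]}}

```text
clock: 15.88
tool_pos: [0.5561, 0.2621, 0.2485]
ee_rot: [[0.961, -0.277, 0.001], [-0.277, -0.961, 0.0], [0.001, -0.0, -1.0]]
force: [0.1, -0.4, -0.2]
gripper_width: 0.471
grip_force: 0.0
```

>>> {"op": "step_arm", "data": {"increments": [0,0,0,0,40,0,0,0,0,40]}}

```text
clock: 16.12
tool_pos: [0.5557, 0.2606, 0.2476]
ee_rot: [[0.961, -0.275, -0.0], [-0.275, -0.961, -0.001], [-0.0, 0.001, -1.0]]
force: [1.1, -0.2, -0.3]
gripper_width: 0.468
grip_force: 0.0
```

```bash
python3 - <<'E'
from h import *
f=grab("wrist");g=grab("top")
s=manip.sense(); print(s["clock"],s["tool_pos"],s["ee_rot"].round(3).tolist(),s["qpos"])
c=cv2.resize(g["pixels"][100:260,220:300],(192,384),interpolation=cv2.INTER_CUBIC)
cv2.imwrite("pics/w6.png",np.hstack([f["pixels"],c]))
for n,lo,hi in (("blue",(105,120,40),(125,255,255)),("red",(0,150,60),(6,255,255)),("yel",(22,150,60),(33,255,255))):
    for c in blobs(f,lo,hi,None,100): print(n,cv2.boundingRect(c),rect_on(f,c,.051))
for c in blobs(g,(0,0,130),(180,70,255),(230,100,300,260),15): print("bar",rect_on(g,c,.009))
print("mat",[rect_on(g,c,.003) for c in blobs(g,(60,100,40),(95,255,160),amin=100)])
E
```

```text
16.225 [0.55580283 0.26028335 0.24765037] [[0.961, -0.276, -0.0], [-0.276, -0.961, -0.001], [0.0, 0.001, -1.0]] [ 1.86192143e+01  1.89328895e+01  8.04553772e+01 -3.17063667e-02
  8.06284921e+01  1.24665924e+02]
blue (197, 149, 18, 39) [573.8, 314.0, 45.4, 19.6, -18.2]
blue (204, 213, 20, 17) [508.0, 326.0, 22.8, 20.6, 80.0]
red (245, 148, 18, 40) [558.8, 259.1, 46.3, 19.0, -20.0]
red (240, 211, 19, 17) [498.4, 283.1, 22.3, 21.2, 74.0]
yel (291, 148, 20, 40) [543.7, 207.5, 46.4, 21.0, -15.7]
yel (283, 214, 19, 17) [480.0, 232.8, 22.2, 20.7, 80.3]
yel (376, 157, 8, 30) [513.9, 119.8, 34.8, 6.3, -16.5]
bar [562.3, -7.5, 247.4, 10.4, 0.3]
mat [[555.2, -8.1, 296.9, 68.6, 0.2], [623.3, 422.6, 60.5, 28.3, -82.5], [860.3, 489.6, 58.4, 33.8, -75.2], [976.3, 505.9, 102.6, 18.6, 16.8]]
```

View pics/w6.png

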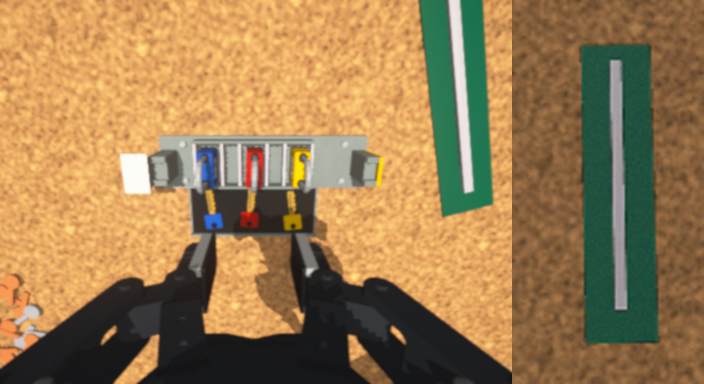

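The bar lies flat and centred on the mat. The wrist view shows the three padlocks clearly: blue (206,168), red (254,168), yellow (301,168). I'll cross-check them from the top and scene cameras and measure the tray.

```bash
python3 - <<'E'
from h import *
for nm in("top","scene"):
    g=grab(nm); roi=(100,150,200,200) if nm=="top" else (285,235,385,345)
    for n,lo,hi in (("blue",(105,120,30),(125,255,255)),("red",(0,150,50),(6,255,255)),("yel",(22,140,50),(33,255,255))):
        for c in blobs(g,lo,hi,roi,15)[:3]: print(nm,n,cv2.boundingRect(c),rect_on(g,c,.051))
g=grab("top")
for c in blobs(g,(0,0,0),(180,255,45),(350,110,400,215),100)[:1]: print("tray",rect_on(g,c,.026), c.shape)
for lo,hi in (((0,0,55),(180,80,130)),((0,0,131),(180,80,255))):
  for c in blobs(g,lo,hi,(360,118,392,206),25): print("inner",cv2.boundingRect(c),rect_on(g,c,.006),rect_on(g,c,.026))
E
```

```text
top blue (114, 160, 17, 22) [566.5, 309.8, 47.0, 29.2, -15.2]
top red (141, 167, 11, 18) [555.9, 258.5, 39.3, 18.5, -16.1]
top yel (162, 173, 16, 22) [536.6, 201.9, 46.1, 24.4, -20.7]
scene blue (337, 303, 29, 23) [577.6, 316.6, 55.7, 24.4, -14.2]
scene blue (374, 286, 11, 18) [518.0, 332.8, 30.8, 16.9, 33.1]
scene red (318, 272, 28, 25) [561.4, 263.8, 54.8, 28.3, -18.5]
scene red (357, 266, 16, 16) [503.5, 293.2, 22.9, 22.0, 71.2]
scene yel (301, 248, 26, 26) [547.2, 211.4, 55.6, 32.4, -17.1]
scene yel (339, 241, 16, 15) [485.0, 239.8, 23.7, 22.5, 80.8]
tray [584.1, -264.2, 210.5, 75.9, -9.9] (233, 1, 2)
inner (362, 186, 21, 11) [522.3, -262.2, 47.3, 19.4, 79.3] [518.5, -256.0, 46.3, 19.0, 79.3]
inner (365, 163, 21, 11) [578.1, -271.8, 47.7, 18.2, 79.8] [573.2, -265.4, 46.7, 17.9, 79.8]
inner (367, 141, 21, 10) [634.3, -281.4, 48.1, 17.8, 79.8] [628.2, -274.9, 47.1, 17.4, 79.8]
inner (369, 123, 21, 11) [678.4, -288.0, 48.9, 22.4, 80.6] [671.4, -281.3, 47.9, 21.9, 80.6]
```

>>> {"op": "step_arm", "data": {"increments": [0.21,0.665,0,0,38,0.21,0.665,-0.5,0,38,0,0,-0.8,0,38,0,0,-0.8,0,38,0,0,-0.8,0,38,0,0,-0.8,0,38,0,0,0,0,38,0,0,0,0,38]}}

```text
clock: 17.38
tool_pos: [0.5738, 0.3145, 0.1006]
ee_rot: [[0.961, -0.276, 0.002], [-0.276, -0.961, 0.001], [0.001, -0.001, -1.0]]
force: [0.2, -0.5, -0.2]
gripper_width: 0.446
grip_force: 0.0
```

```bash
python3 - <<'E'
from h import *
f=grab("wrist");g=grab("scene")
c=cv2.resize(g["pixels"][240:370,290:420],(384,384),interpolation=cv2.INTER_CUBIC)
cv2.imwrite("pics/w7.png",cv2.resize(np.hstack([f["pixels"],c]),(800,343)))
s=manip.sense(); print(s["tool_pos"],s["force"],s["gripper_width"])
for c in blobs(f,(105,120,40),(125,255,255),None,100): print(cv2.boundingRect(c),rect_on(f,c,.051))
E
```

```text
[0.57418842 0.31479844 0.10129557] [-0.18393533 -0.4735329   0.15863105] 0.4410457888104317
(240, 180, 28, 71) [575.2, 314.5, 51.2, 19.1, -16.8]
(241, 274, 30, 26) [521.3, 329.0, 20.9, 20.1, 81.5]
```

View pics/w7.png

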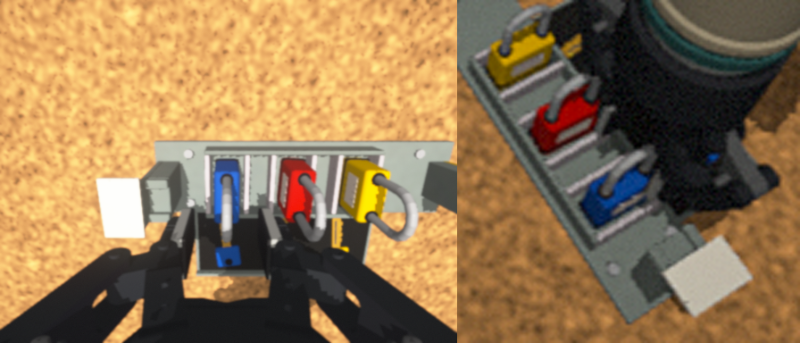

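The blue padlock is centred between the fingers, so I'll descend and grip.

>>> {"op": "step_arm", "data": {"increments": [0,0,-0.5,0,38,0,0,-0.5,0,38,0,0,-0.4,0,38,0,0,-0.12,0,38,0,0,0,0,38,0,0,0,0,12,0,0,0,0,12,0,0,0,0,12,0,0,0,0,12,0,0,0,0,12]}}

```text
clock: 18.73
tool_pos: [0.5737, 0.3147, 0.0396]
ee_rot: [[0.961, -0.276, 0.002], [-0.276, -0.961, 0.001], [0.002, -0.001, -1.0]]
force: [-0.4, -0.8, 5.0]
gripper_width: 0.22
grip_force: 61.0
```

>>> {"op": "step_arm", "data": {"increments": [0,0,0.3,0,12,0,0,0.6,0,12,0,0,0.7,0,12,0,0,0.7,0,12,0,0,0.7,0,12,0,0,0,0,12,-0.015,-0.94,0.055,0.89,12,-0.015,-0.94,0.055,0.89,12,-0.015,-0.94,0.055,0.89,12,-0.015,-0.94,0.055,0.89,12]}}

```text
clock: 19.98
tool_pos: [0.5693, 0.1627, 0.1655]
ee_rot: [[0.995, 0.096, -0.003], [0.096, -0.995, -0.001], [-0.003, 0.0, -1.0]]
force: [0.5, -0.1, -0.7]
gripper_width: 0.217
grip_force: 60.2
```

>>> {"op": "step_arm", "data": {"increments": [-0.015,-0.94,0.055,0.89,12,-0.015,-0.94,0.055,0.89,12,-0.015,-0.94,0.055,0.89,12,-0.015,-0.94,0.055,0.89,12,-0.015,-0.94,0.055,0.89,12,-0.015,-0.94,0.055,0.89,12,-0.015,-0.94,0.055,0.89,12,-0.015,-0.94,0.055,0.89,12,-0.015,-0.94,0.055,0.89,12,-0.015,-0.94,0.055,0.89,12]}}

```text
clock: 21.22
tool_pos: [0.5635, -0.2127, 0.1875]
ee_rot: [[0.516, 0.856, -0.003], [0.856, -0.516, 0.002], [0.0, -0.003, -1.0]]
force: [-0.0, -0.2, -1.7]
gripper_width: 0.219
grip_force: 60.2
```

>>> {"op": "step_arm", "data": {"increments": [-0.015,-0.94,0.055,0.89,12,-0.015,-0.94,0.055,0.89,12,-0.015,-0.94,0.055,0.89,12,-0.015,-0.94,0.055,0.89,12,0,0,0,0,12,0,0,0,0,12]}}

```text
clock: 21.98
tool_pos: [0.5614, -0.3614, 0.1964]
ee_rot: [[0.173, 0.985, -0.002], [0.985, -0.173, 0.003], [0.002, -0.003, -1.0]]
force: [-0.3, 0.0, -1.1]
gripper_width: 0.221
grip_force: 60.2
```

```bash
python3 - <<'E'
from h import *
f=grab("wrist","w8")
s=manip.sense(); print(s["clock"],s["tool_pos"],s["ee_rot"].round(3).tolist(),s["qpos"].round(1),s["gripper_width"],s["force"])
for c in blobs(f,(0,0,0),(180,255,60),(0,0,512,384),1500)[:3]: print("dark",cv2.boundingRect(c),rect_on(f,c,.026))
for c in blobs(f,(0,0,200),(180,60,255),None,150)[:3]: print("plate",cv2.boundingRect(c),rect_on(f,c,.006),rect_on(f,c,.026))
E
```

```text
22.025 [ 0.56163244 -0.36099774  0.19683358] [[0.172, 0.985, -0.002], [0.985, -0.172, 0.002], [0.002, -0.002, -1.0]] [-38.7  25.2  77.7   0.   77.2 -28.8] 0.22406030394821033 [-0.53594342  0.79490722 -0.90958148]
dark (0, 243, 512, 141) [531.1, -544.4, 704.8, 213.3, -9.8]
plate (338, 60, 28, 52) [679.6, -286.6, 50.6, 25.2, 80.1] [673.1, -286.7, 47.5, 23.6, 80.1]
```

View pics/w8.png

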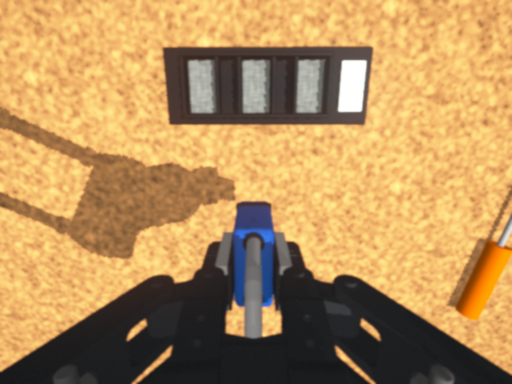

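The tray is in full view, with its plate at (351,86) and pocket floors at (202,86), (255,86) and (309,86). The blue padlock is held straight. Next I'll measure the pockets and the padlock's offset in the grip.

```bash
python3 - <<'E'
from h import *
f=grab("wrist")
for c in blobs(f,(0,0,90),(180,60,199),(170,50,335,122),300)[:4]: print("floor",cv2.boundingRect(c),rect_on(f,c,.006))
m=cv2.inRange(cv2.cvtColor(f["pixels"],cv2.COLOR_BGR2HSV),(0,0,0),(180,255,90)); m[:, :150]=0; m[140:]=0; m[:,400:]=0
c=max(cv2.findContours(m,cv2.RETR_EXTERNAL,cv2.CHAIN_APPROX_NONE)[0],key=cv2.contourArea); print("tray",cv2.boundingRect(c),rect_on(f,c,.006),rect_on(f,c,.026))
R=np.array(manip.sense()["ee_rot"]);p=np.array(manip.sense()["tool_pos"])
v=cv2.cvtColor(f["pixels"],cv2.COLOR_BGR2HSV)[198:245,246:262]
print(v.mean(1).round().astype(int)[:, 1:].tolist())
for r in (203,233,236): print(r,((onz(f,[[254,r]],p[2]+.0114)-p)@R).round(4))
E
```

```text
floor (242, 60, 28, 54) [579.4, -269.8, 53.0, 28.2, 79.7]
floor (295, 60, 30, 54) [635.2, -279.5, 53.1, 28.0, 79.3]
floor (187, 60, 29, 54) [523.1, -260.0, 52.8, 27.9, 80.1]
tray (164, 48, 194, 76) [584.7, -270.4, 197.6, 74.6, -9.9] [584.1, -271.4, 185.5, 70.0, -9.9]
[[132, 251], [132, 249], [131, 238], [104, 173], [61, 93], [70, 71], [81, 72], [55, 72], [90, 97], [101, 108], [103, 109], [105, 110], [106, 109], [107, 109], [110, 110], [111, 110], [112, 111], [115, 111], [116, 111], [116, 110], [117, 109], [117, 108], [118, 108], [119, 107], [121, 108], [124, 110], [128, 112], [131, 112], [133, 113], [140, 120], [156, 139], [172, 168], [182, 194], [183, 195], [167, 162], [121, 114], [84, 84], [67, 72], [54, 69], [38, 74], [28, 85], [24, 95], [22, 100], [20, 103], [19, 104], [18, 105], [17, 106]]
203 [[ 0.033   0.0002 -0.0113]]
233 [[ 0.0182  0.0002 -0.0114]]
236 [[ 0.0167  0.0002 -0.0114]]
```

>>> {"op": "step_arm", "data": {"increments": [0.45,0.5,0,0,12,0.45,0.5,0,0,12,0.45,0.5,0,0,12,0.5,0.57,0,0,12,0,0,-0.8,0,12,0,0,-0.8,0,12,0,0,-0.7,0,12,0,0,-0.5,0,12,0,0,0,0,12,0,0,0,0,12]}}

```text
clock: 23.32
tool_pos: [0.6368, -0.2792, 0.0871]
ee_rot: [[0.171, 0.985, 0.001], [0.985, -0.171, -0.001], [-0.0, 0.001, -1.0]]
force: [-0.2, 0.6, -1.1]
gripper_width: 0.222
grip_force: 60.2
```

```bash
python3 - <<'E'
from h import *
f=grab("wrist");g=grab("scene")
c=cv2.resize(g["pixels"][100:200,90:210],(461,384),interpolation=cv2.INTER_CUBIC)
cv2.imwrite("pics/w9.png",cv2.resize(np.hstack([f["pixels"],c]),(800,316)))
s=manip.sense(); print(s["tool_pos"],s["force"],s["ee_rot"].round(3).tolist())
print(proj(f,[[.6352,-.2795,.026],[.5794,-.2698,.026],[.5231,-.2600,.026]]).round())
E
```

```text
[ 0.63698201 -0.27968187  0.08766756] [ 0.14786811 -0.490755   -1.0609189 ] [[0.171, 0.985, 0.002], [0.985, -0.171, -0.001], [-0.001, 0.003, -1.0]]
[[251. 214.]
 [173. 214.]
 [ 94. 214.]]
```

View pics/w9.png

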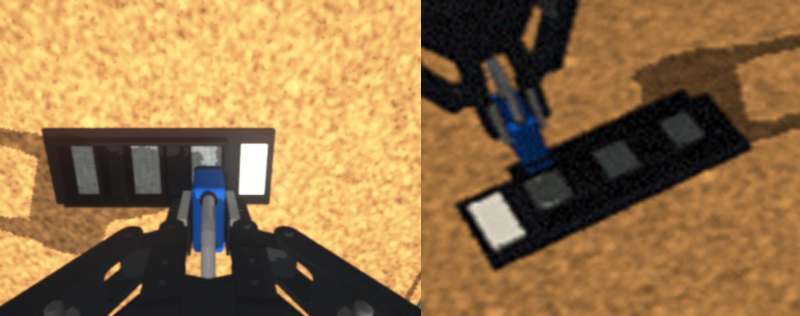

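The blue padlock hangs above the first pocket beside the plate. I'll make a small correction, lower it and check the force.

>>> {"op": "step_arm", "data": {"increments": [-0.035,0.03,-0.2,0,12,0,0,-0.3,0,12,0,0,-0.3,0,12,0,0,-0.2,0,12,0,0,-0.12,0,12,0,0,0,0,12,0,0,0,0,12]}}

```text
clock: 24.3
tool_pos: [0.6351, -0.2786, 0.0417]
ee_rot: [[0.172, 0.985, 0.001], [0.985, -0.172, -0.0], [-0.0, 0.001, -1.0]]
force: [-0.7, 0.0, -2.3]
gripper_width: 0.218
grip_force: 60.2
```

>>> {"op": "step_arm", "data": {"increments": [0,0,-0.04,0,12,0,0,0,0,12,0,0,0,0,20,0,0,0,0,26,0,0,0,0,38,0,0,0,0,38,0,0,0.3,0,38,0,0,0.7,0,38,0,0,0.9,0,38,0,0,0.9,0,38]}}

```text
clock: 25.55
tool_pos: [0.6349, -0.2784, 0.1537]
ee_rot: [[0.172, 0.985, 0.001], [0.985, -0.172, -0.0], [-0.0, 0.001, -1.0]]
force: [0.6, -0.4, -0.8]
gripper_width: 0.443
grip_force: 0.0
```

>>> {"op": "step_arm", "data": {"increments": [-0.12,0.842,0,-1,38,-0.12,0.842,0,-1,38,-0.12,0.842,0,-1,38,-0.12,0.842,0,-1,38,-0.12,0.842,0,-1,38,-0.12,0.842,0,-1,38,-0.12,0.842,0,-1,38,-0.12,0.842,0,-1,38,-0.12,0.842,0,-1,38,-0.12,0.842,0,-1,38]}}

```text
clock: 26.8
tool_pos: [0.5868, 0.0595, 0.1528]
ee_rot: [[0.94, 0.341, 0.002], [0.341, -0.94, -0.0], [0.001, 0.001, -1.0]]
force: [-0.4, -0.2, -0.7]
gripper_width: 0.443
grip_force: 0.0
```

>>> {"op": "step_arm", "data": {"increments": [-0.12,0.842,0,-1,38,-0.12,0.842,0,-1,38,-0.12,0.842,0,-1,38,-0.12,0.842,0,-1,38,-0.12,0.842,0,-1,38,-0.12,0.842,0,-1,38,0,0,-0.5,0,38,0,0,-0.5,0,38,0,0,0,0,38,0,0,0,0,38]}}

```text
clock: 28.05
tool_pos: [0.5587, 0.2606, 0.1129]
ee_rot: [[0.962, -0.274, 0.002], [-0.274, -0.962, 0.0], [0.001, -0.001, -1.0]]
force: [0.5, 0.5, -0.1]
gripper_width: 0.447
grip_force: 0.0
```

```bash
python3 - <<'E'
from h import *
f=grab("wrist");g=grab("top");
c=cv2.resize(g["pixels"][110:220,345:405],(209,384),interpolation=cv2.INTER_CUBIC)
cv2.imwrite("pics/w10.png",np.hstack([f["pixels"],c]))
s=manip.sense(); print(s["clock"],s["tool_pos"],s["ee_rot"].round(3).tolist(),s["force"])
for c in blobs(f,(0,150,50),(6,255,255),None,100): print(cv2.boundingRect(c),rect_on(f,c,.051))
for c in blobs(g,(105,120,30),(125,255,255),(350,110,400,215),15): print("blue",rect_on(g,c,.051))
E
```

```text
28.15 [0.55878956 0.26062116 0.11306434] [[0.962, -0.274, 0.002], [-0.274, -0.962, 0.001], [0.002, -0.001, -1.0]] [0.39529006 0.29513715 0.56855392]
(242, 175, 29, 67) [560.0, 259.2, 50.9, 19.6, -17.6]
(234, 265, 29, 24) [507.8, 280.2, 21.3, 20.2, 70.1]
blue [628.5, -274.3, 50.2, 31.3, 79.8]
```

View pics/w10.png

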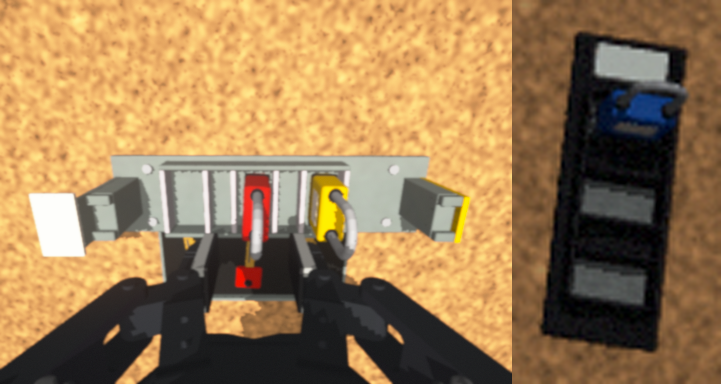

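Blue stands upright in the first pocket, and red is between the fingers at (257,205). I'll shift by -1.5 mm in x, descend, grip and lift.

>>> {"op": "step_arm", "data": {"increments": [-0.04,0,-0.5,0,38,0,0,-0.6,0,38,0,0,-0.5,0,38,0,0,-0.22,0,38,0,0,0,0,38,0,0,0,0,12,0,0,0,0,12,0,0,0,0,12,0,0,0,0,12,0,0,0,0,12]}}

```text
clock: 29.4
tool_pos: [0.5571, 0.2607, 0.04]
ee_rot: [[0.962, -0.274, 0.002], [-0.274, -0.962, 0.0], [0.002, -0.001, -1.0]]
force: [-0.8, -0.4, 6.8]
gripper_width: 0.219
grip_force: 59.8
```

>>> {"op": "step_arm", "data": {"increments": [0,0,0.3,0,12,0,0,0.6,0,12,0,0,0.7,0,12,0,0,0.7,0,12,0,0,0.7,0,12,0,0,0,0,12,0.035,-0.828,0,1,12,0.035,-0.828,0,1,12,0.035,-0.828,0,1,12,0.035,-0.828,0,1,12]}}

```text
clock: 30.65
tool_pos: [0.5608, 0.1269, 0.1572]
ee_rot: [[0.989, 0.145, -0.003], [0.145, -0.989, -0.0], [-0.003, -0.0, -1.0]]
force: [-0.3, -1.0, -1.4]
gripper_width: 0.218
grip_force: 59.0
```

>>> {"op": "step_arm", "data": {"increments": [0.035,-0.828,0,1,12,0.035,-0.828,0,1,12,0.035,-0.828,0,1,12,0.035,-0.828,0,1,12,0.035,-0.828,0,1,12,0.035,-0.828,0,1,12,0.035,-0.828,0,1,12,0.035,-0.828,0,1,12,0.035,-0.828,0,1,12,0.035,-0.828,0,1,12]}}

```text
clock: 31.9
tool_pos: [0.575, -0.2037, 0.1571]
ee_rot: [[0.37, 0.929, -0.003], [0.929, -0.37, 0.002], [0.0, -0.003, -1.0]]
force: [-0.1, -0.6, -0.7]
gripper_width: 0.216
grip_force: 59.0
```

>>> {"op": "step_arm", "data": {"increments": [0.035,-0.828,0,1,12,0.035,-0.828,0,1,12,0,0,0,0,12,0,0,0,0,12,0,0,0,0,12]}}

```text
clock: 32.52
tool_pos: [0.5784, -0.2682, 0.1583]
ee_rot: [[0.171, 0.985, -0.001], [0.985, -0.171, 0.001], [0.001, -0.001, -1.0]]
force: [0.4, -0.2, -0.4]
gripper_width: 0.222
grip_force: 59.0
```

>>> {"op": "step_arm", "data": {"increments": [0.025,-0.025,-0.6,0,12,0,0,-0.6,0,12,0,0,-0.6,0,12,0,0,-0.5,0,12,0,0,-0.3,0,12,0,0,-0.2,0,12,0,0,-0.12,0,12,0,0,0,0,12,0,0,0,0,12]}}

```text
clock: 33.65
tool_pos: [0.5801, -0.2707, 0.0427]
ee_rot: [[0.172, 0.985, 0.001], [0.985, -0.172, -0.001], [-0.0, 0.001, -1.0]]
force: [0.0, 0.7, -1.1]
gripper_width: 0.221
grip_force: 59.0
```

>>> {"op": "step_arm", "data": {"increments": [0,0,-0.06,0,12,0,0,0,0,12,0,0,0,0,20,0,0,0,0,26,0,0,0,0,38,0,0,0,0,38,0,0,0.3,0,38,0,0,0.7,0,38,0,0,0.9,0,38,0,0,0.9,0,38]}}

```text
clock: 34.9
tool_pos: [0.5798, -0.2705, 0.1537]
ee_rot: [[0.172, 0.985, 0.001], [0.985, -0.172, -0.0], [-0.0, 0.001, -1.0]]
force: [-0.0, -0.1, -0.8]
gripper_width: 0.446
grip_force: 0.0
```

>>> {"op": "step_arm", "data": {"increments": [-0.059,0.747,0,-1,38,-0.059,0.747,0,-1,38,-0.059,0.747,0,-1,38,-0.059,0.747,0,-1,38,-0.059,0.747,0,-1,38,-0.059,0.747,0,-1,38,-0.059,0.747,0,-1,38,-0.059,0.747,0,-1,38,-0.059,0.747,0,-1,38,-0.059,0.747,0,-1,38]}}

```text
clock: 36.15
tool_pos: [0.5563, 0.0294, 0.1528]
ee_rot: [[0.94, 0.341, 0.001], [0.341, -0.94, -0.0], [0.001, 0.001, -1.0]]
force: [0.2, -0.2, -0.6]
gripper_width: 0.446
grip_force: 0.0
```

>>> {"op": "step_arm", "data": {"increments": [-0.059,0.747,0,-1,38,-0.059,0.747,0,-1,38,-0.059,0.747,0,-1,38,-0.059,0.747,0,-1,38,-0.059,0.747,0,-1,38,-0.059,0.747,0,-1,38,0,0,-0.5,0,38,0,0,-0.5,0,38,0,0,0,0,38,0,0,0,0,38]}}

```text
clock: 37.4
tool_pos: [0.5427, 0.2078, 0.1128]
ee_rot: [[0.962, -0.274, 0.002], [-0.274, -0.962, 0.0], [0.001, -0.001, -1.0]]
force: [-1.1, 0.2, 0.2]
gripper_width: 0.445
grip_force: 0.0
```

```bash
python3 - <<'E'
from h import *
f=grab("wrist");g=grab("top");
c=cv2.resize(g["pixels"][110:220,345:405],(209,384),interpolation=cv2.INTER_CUBIC)
cv2.imwrite("pics/w11.png",np.hstack([f["pixels"],c]))
s=manip.sense(); print(s["clock"],s["tool_pos"],s["ee_rot"].round(3).tolist(),s["force"])
for c in blobs(f,(22,140,50),(33,255,255),None,100): print(cv2.boundingRect(c),rect_on(f,c,.051))
E
```

```text
37.5 [0.54282804 0.20774325 0.11302793] [[0.962, -0.274, 0.002], [-0.274, -0.962, 0.0], [0.002, -0.001, -1.0]] [ 0.41955953 -0.4666181   0.37230242]
(243, 175, 28, 66) [544.6, 205.4, 49.9, 19.5, -17.3]
(239, 268, 29, 24) [488.2, 224.1, 21.3, 20.1, 78.8]
(358, 177, 31, 66) [521.5, 120.4, 54.4, 16.3, 5.6]
```

View pics/w11.png

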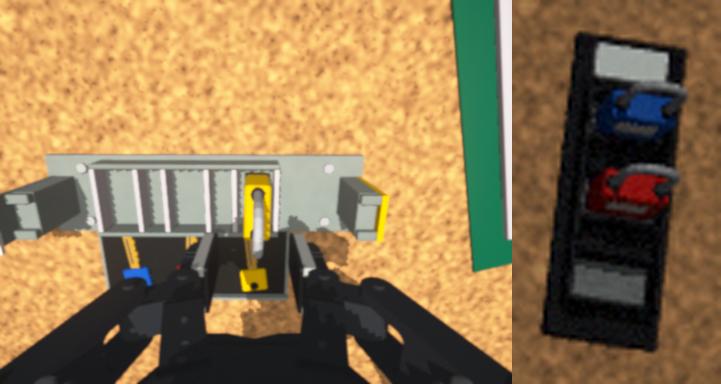

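Blue and red are upright in the first two pockets. Yellow is centred at (257,205) between the fingers.

>>> {"op": "step_arm", "data": {"increments": [-0.03,-0.03,-0.5,0,38,0,0,-0.6,0,38,0,0,-0.5,0,38,0,0,-0.22,0,38,0,0,0,0,38,0,0,0,0,12,0,0,0,0,12,0,0,0,0,12,0,0,0,0,12,0,0,0,0,12]}}

```text
clock: 38.75
tool_pos: [0.5416, 0.2066, 0.04]
ee_rot: [[0.962, -0.274, 0.002], [-0.274, -0.962, 0.0], [0.002, -0.001, -1.0]]
force: [-1.0, -0.8, 6.5]
gripper_width: 0.22
grip_force: 59.8
```

>>> {"op": "step_arm", "data": {"increments": [0,0,0.3,0,12,0,0,0.6,0,12,0,0,0.7,0,12,0,0,0.7,0,12,0,0,0.7,0,12,0,0,0,0,12,-0.029,-0.729,0,1,12,-0.029,-0.729,0,1,12,-0.029,-0.729,0,1,12,-0.029,-0.729,0,1,12]}}

```text
clock: 40.0
tool_pos: [0.5349, 0.0889, 0.1572]
ee_rot: [[0.989, 0.145, -0.003], [0.145, -0.989, -0.0], [-0.003, -0.0, -1.0]]
force: [0.4, 0.3, -1.3]
gripper_width: 0.22
grip_force: 58.9
```

>>> {"op": "step_arm", "data": {"increments": [-0.029,-0.729,0,1,12,-0.029,-0.729,0,1,12,-0.029,-0.729,0,1,12,-0.029,-0.729,0,1,12,-0.029,-0.729,0,1,12,-0.029,-0.729,0,1,12,-0.029,-0.729,0,1,12,-0.029,-0.729,0,1,12,-0.029,-0.729,0,1,12,-0.029,-0.729,0,1,12]}}

```text
clock: 41.25
tool_pos: [0.5234, -0.2022, 0.1572]
ee_rot: [[0.37, 0.929, -0.003], [0.929, -0.37, 0.002], [0.0, -0.003, -1.0]]
force: [1.1, -0.6, -1.3]
gripper_width: 0.217
grip_force: 58.9
```

>>> {"op": "step_arm", "data": {"increments": [-0.029,-0.729,0,1,12,-0.029,-0.729,0,1,12,0,0,0,0,12,0,0,0,0,12,0,0,0,0,12]}}

```text
clock: 41.88
tool_pos: [0.5219, -0.2589, 0.1584]
ee_rot: [[0.171, 0.985, -0.001], [0.985, -0.171, 0.001], [0.001, -0.001, -1.0]]
force: [-0.8, -0.2, -0.9]
gripper_width: 0.221
grip_force: 58.9
```

>>> {"op": "step_arm", "data": {"increments": [0.015,0,-0.6,0,12,0,0,-0.6,0,12,0,0,-0.6,0,12,0,0,-0.5,0,12,0,0,-0.3,0,12,0,0,-0.2,0,12,0,0,-0.12,0,12,0,0,0,0,12,0,0,0,0,12]}}

```text
clock: 43.0
tool_pos: [0.5232, -0.2604, 0.0427]
ee_rot: [[0.172, 0.985, 0.001], [0.985, -0.172, -0.001], [-0.0, 0.001, -1.0]]
force: [0.5, -0.5, -2.7]
gripper_width: 0.218
grip_force: 58.9
```

>>> {"op": "step_arm", "data": {"increments": [0,0,-0.06,0,12,0,0,0,0,12,0,0,0,0,20,0,0,0,0,26,0,0,0,0,38,0,0,0,0,38,0,0,0.3,0,38,0,0,0.7,0,38,0,0,0.9,0,38,0,0,0.9,0,38]}}

```text
clock: 44.25
tool_pos: [0.5229, -0.2601, 0.1536]
ee_rot: [[0.172, 0.985, 0.001], [0.985, -0.172, -0.0], [-0.0, 0.001, -1.0]]
force: [1.4, -0.4, -0.5]
gripper_width: 0.444
grip_force: 0.0
```

>>> {"op": "step_arm", "data": {"increments": [-0.3,0.9,0.5,0,38,-0.3,0.9,0.5,0,38,-0.3,0.9,0.5,0,38,-0.3,0.9,0,0,38,-0.3,0.9,0,0,38,0,0,0,0,38,0,0,0,0,38,0,0,0,0,38]}}

```text
clock: 45.25
tool_pos: [0.4634, -0.0811, 0.212]
ee_rot: [[0.173, 0.985, 0.001], [0.985, -0.173, -0.001], [-0.0, 0.001, -1.0]]
force: [-0.4, -0.5, -0.1]
gripper_width: 0.45
grip_force: 0.0
```

```bash
python3 - <<'E'
from h import *
f=grab("top");g=grab("scene")
a=cv2.resize(f["pixels"][110:220,345:405],(218,400),interpolation=cv2.INTER_CUBIC)
b=cv2.resize(g["pixels"][110:200,90:205],(511,400),interpolation=cv2.INTER_CUBIC)
cv2.imwrite("pics/w12.png",np.hstack([a,b])); s=manip.sense(); print(s["clock"],s["tool_pos"],s["force"],s["qvel"].round(2))
for nm,lo,hi in (("blue",(105,120,30),(125,255,255)),("red",(0,150,50),(6,255,255)),("yel",(22,140,50),(33,255,255))):
    print(nm,[rect_on(f,c,.051) for c in blobs(f,lo,hi,(350,110,400,215),15)],[rect_on(g,c,.051) for c in blobs(g,lo,hi,(90,110,205,200),15)])
E
```

```text
45.35 [ 0.46322257 -0.08095385  0.21164995] [ 0.03998312 -0.34678442 -0.73338196] [-0.05  0.07  0.22  0.11  0.02  0.03]
blue [] [[637.7, -260.5, 70.6, 22.7, 75.4]]
red [] [[585.6, -252.0, 71.2, 23.7, 70.3]]
yel [] [[529.9, -242.3, 73.0, 27.6, 66.0]]
```

View pics/w12.png

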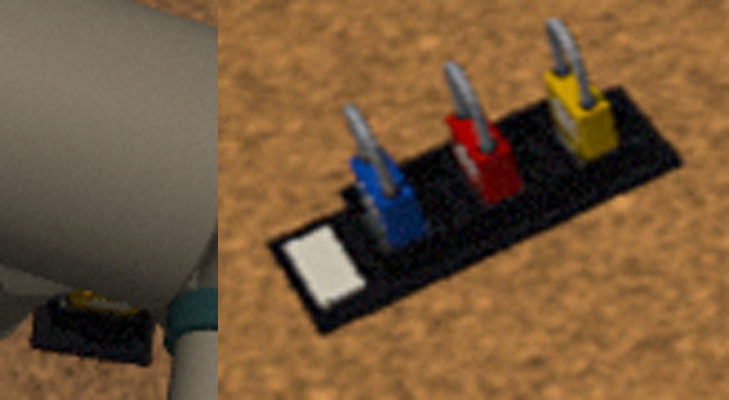

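All three padlocks stand upright in order from the plate (blue, red, yellow), and the arm is clear. I'll hand the job in.

```bash
python3 -c "
from plant import manip
print(manip.sign_off())"
```

```text
the job is handed in; nothing more can be done
None
```

The job is handed in at about 45 s on the robot's clock: the keeper bar lies flat along the green mat, and the padlocks stand upright in the tray in order from the plate (blue, red, yellow). I never moved the keys, though I took no final picture of them.

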